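# Let the bearing ring's ratchet clamp back off

## Robot

A 7-joint arm with a two-finger parallel gripper is mounted at the origin on the work surface. World frame = base frame: x ahead of the robot, y to its left, z up, the work surface at z = 0. Lengths are in mm, angles in rad, forces in N, time in s.
With the tool pointing down it reaches from about 400 to 850 mm from the base axis. Payload 4.5 kg.
Tool frame: the origin (TCP) lies between the finger pads; the fingertips stand 25 mm ahead of it and the grasp point (between the pads) lies 6 mm ahead of it; z points along the fingers, y is the line along which they close (so a half turn about z gives the same grasp; the last joint's range is limited). The gripper opens to 85 mm and grips with 20 to 120 N. Pads are 22 mm wide; open, the fingers measure 114 mm over their backs; the gripper's body (76 mm by 85 mm) begins 54 mm behind the grasp point. The pads swing forward as they close: fully open they stand 13 mm farther back than shut.
Start: joints at [0.034, 0.689, -0.195, 1.565, 0.157, 0.902, -0.215], TCP at [625.021, 0.025, 256.317] pointing down, gripper open.
Joint ranges: [-3.01, 3.01], [-0.46, 2.08], [-1.47, 1.51], [0.13, 2.56], [-1, 4.14], [0.04, 2.09], [-2.66, 2.66]. Speed limits (rad/s): [2.57, 2.57, 3.14, 3.14, 3.14, 3.14, 3.14].

## Interface

Orientations are given as a 3x3 rotation matrix whose columns are the frame's x, y, z axes.
In Python, from bench import * gives the robot as it stands.
- The arm moves only by the shell command python3 -m pendant 'ROWS' [FORCE]. ROWS is JSON, a list of rows, each a list of 3 entries, a list of its own where there are three numbers: the finger opening in mm, from 0 to 85.4, then the shift along the tool's x, y, z in mm, then the turn about the tool's z in degrees. In form: [[gripper, [x, y, z], roll], ...]. A call has 1 to 12 rows; each row shifts and turns the commanded pose from where the row before left it, along the tool's axes as they then stand; what a row does not reach is not made up. A row lasts 1/12 s, in which the tool goes at most 41.7 mm and 7.16 degrees, less where a joint would pass 70% of its speed; a pose out of reach is approached as far as the arm can. A call with a gripper value outside its range is refused whole. The fingers move at their own pace and stop on an object; FORCE is the grip in N (left out, the last holds). Time passes only in rows, so rows that do not move let the fingers close. It gives the time, the measured TCP pose, the force, the opening and the grip force at its end, in the units of the state.
- state(): the state, without advancing time (a new reading comes with each control period).
- camera(name): name is "scene" or "side" or "wrist"; returns a dict with "img" (384x512x3 uint8, red, green, blue), "fx", "fy", "cx", "cy" (pixels), "R" (3x3) and "t" (3): a world point X has camera coordinates R X + t. Camera axes: x right, y down, z forward; pixel columns grow to the right and rows downward; lengths in mm; the calibration is good to about 2 mm. A picture is of the moment at which its call begins. There is no depth.
- close_job(): hands the job in; it is judged then, once.
The state is a dict: "time_s": time; "q": joint angles; "joint_velocities": joint speeds; "joint_efforts": joint torques, N m; "ee_pos": TCP position; "orientation": TCP orientation; "ft_force": force on the tool from outside, world axes, zero at the start; "torque": the same for the moment, N m; "width": finger opening in mm; "grasp_force": force on a finger pad.
Only numpy, scipy, OpenCV 4.12 (cv2) and the standard library are available. Lean on these libraries where they do the work, as an engineer would, in place of code of your own. Each camera call takes 0.05 s, during which the arm holds its last target. There are 200 camera calls.

## Task

Two identical ratchet clamps stand on the bench. On the one that holds the round bearing ring, lift the sprung pawl off the ratchet wheel by its finger tab and hold it up until the sliding jaw has drawn all the way back by itself, then let the pawl drop back onto the wheel. Leave the ring lying where it is and leave the other clamp, with the square block, locked.

Things in the scene. Friction and masses are not known exactly. Their poses are not given: they have to be found in the camera images.
- pawl_tab (a point): middle of the upright finger tab of the pawl on the ring's clamp: dark steel, 26 mm long (x), 12 thick (y); top 16 mm above this point, foot 19 mm below; this point starts 136 mm above the bench. x points level from the pawl's pivot to the jaws, z up. Pivot: level cross pin 92 mm behind (-x), 24 mm below. Lift the tab 15 to 35 mm (20 mm up it is 7 mm back) against 5 to 10 N; springs back.
- jaw (a joint): how far the sliding jaw (dark steel, 66 mm wide) of the ring's clamp has backed off, m: 0 clamped, 0.028 fully back. A spring draws it towards the pawl's pivot while the pawl is held clear of the wheel (72 mm, upright, saw teeth, under the tab): about 3 s for the whole way. A pawl let go early catches the next tooth (10 mm of jaw travel apart).
- ring: clamped bearing ring, bare steel, 60 mm outside, 40 mm bore, 20 mm high, lying loose and flat on the 12 mm base plate between the jaws, 113 mm in front (+x) of the tab. Origin: centre of its underside.
- other_jaw (a joint): the same for the sliding jaw of the other, identical clamp (base plate 300 x 92 mm), which holds a square aluminium block with a round boss, m: 0 clamped; it must stay there.

How it is judged:
By the outcome, as a careful person would: the job done as asked, in the order asked, and still so for the second after the job is handed in, with the robot touching nothing.
It also fails if it takes over 35 s, if anything falls off the work surface, if the arm or the gripper's body presses on something with over 40 N, if the wrist force passes 120 N, or if a joint passes its speed limit or range.

## Working session

There is one attempt and no reset: what is moved stays moved. The work goes in short steps, Python scripts to look and compute and a shell command to move; the robot and the scene stay as the last step left them, time stands still between calls to the robot, and variables do not carry over. Pictures are saved under pics/ and viewed, at most 10 in all, crops included, and the job is handed in when it is done.

```bash
mkdir -p pics
python3 - <<'E'
from bench import *
import cv2,numpy as np
s=state();print(s['time_s'],s['ee_pos'],s['orientation'],s['width'])
for n in ['scene','side','wrist']:
    c=camera(n);cv2.imwrite(f'pics/{n}0.png',c['img'][:,:,::-1]);print(n,c['fx'],c['cx'],c['cy'],np.round(c['R'],3).tolist(),c['t'])
a=[cv2.imread(f'pics/{n}0.png') for n in ['scene','side']]
E
```

```text
0.0 [ 6.24380044e+02 -7.01996282e-02  2.55460367e+02] [[-6.85392792e-05  9.99998206e-01 -1.89307058e-03]
 [ 9.99999983e-01  6.82171063e-05 -1.70249419e-04]
 [-1.70119974e-04 -1.89308222e-03 -9.99998194e-01]] 85.39350640225992
scene 390.5830052575823 260.34563228204894 191.5002281758115 [[-0.026, 1.0, 0.005], [0.681, 0.021, -0.732], [-0.732, -0.016, -0.681]] [ 9.01562780e-01 -3.20124488e+02  1.19896157e+03]
side 386.33888962068994 261.5950080415646 187.31589888759603 [[-0.906, -0.424, -0.01], [-0.299, 0.657, -0.692], [0.3, -0.624, -0.722]] [524.98617368 240.48495563 667.70376218]
wrist 336.38688737658066 260.1045472319344 193.81438043775853 [[1.0, 0.0, -0.001], [0.0, -0.963, 0.271], [-0.001, -0.271, -0.963]] [-625.02564905  -35.39856194  378.58250654]
```

View pics/scene0.png

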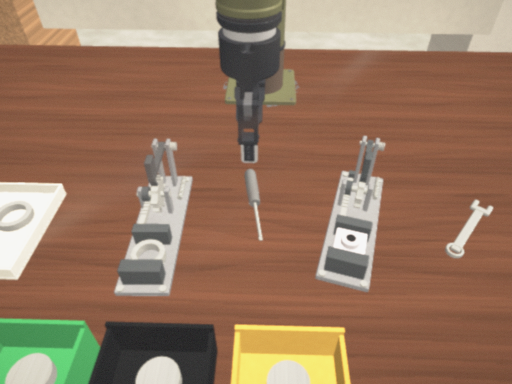

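View pics/side0.png

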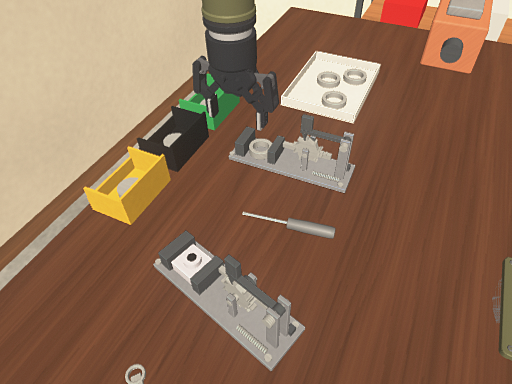

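View pics/wrist0.png

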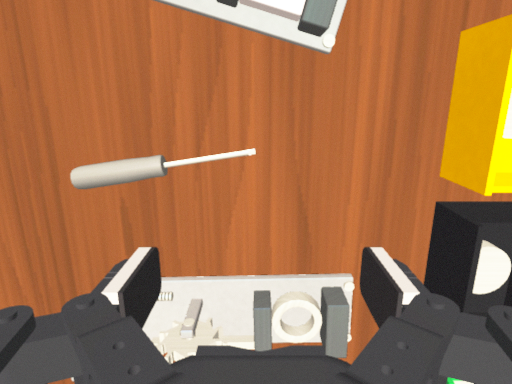

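The scene view shows the ring clamp at the left (ring ≈(149,250), tab ≈(151,165)). In the side view it is at the upper right (ring ≈(261,147), tab ≈(307,124)). The block clamp is the other one. I'll enlarge both views of the ring clamp.

```bash
cat > h.py <<'E'
import numpy as np
from scipy.optimize import least_squares
def tri(obs): # [(cam,(u,v)),...]
    def f(X):
        r=[]
        for c,(u,v) in obs:
            p=np.array(c['R'])@X+np.array(c['t']); r+=[c['fx']*p[0]/p[2]+c['cx']-u,c['fy']*p[1]/p[2]+c['cy']-v]
        return r
    s=least_squares(f,[600,-200,80]); return s.x,np.round(s.fun,1)
def ray(c,uv,z):
    R=np.array(c['R']);o=-R.T@np.array(c['t']);d=R.T@np.array([(uv[0]-c['cx'])/c['fx'],(uv[1]-c['cy'])/c['fy'],1])
    return o+d*(z-o[2])/d[2]
def proj(c,X):
    p=np.array(c['R'])@np.array(X)+np.array(c['t']);return c['fx']*p[0]/p[2]+c['cx'],c['fy']*p[1]/p[2]+c['cy']
E
python3 - <<'E'
import cv2,numpy as np
a=cv2.imread('pics/scene0.png')[130:300,105:205];b=cv2.imread('pics/side0.png')[105:200,220:365]
a=cv2.resize(a,None,fx=3.5,fy=3.5,interpolation=2);b=cv2.resize(b,None,fx=3,fy=3,interpolation=2)
o=np.zeros((600,800,3),np.uint8);o[:a.shape[0],:350]=a;o[:b.shape[0],355:355+b.shape[1]]=b;cv2.imwrite('pics/z1.png',o)
E
```

```text
(no output)
```

View pics/z1.png

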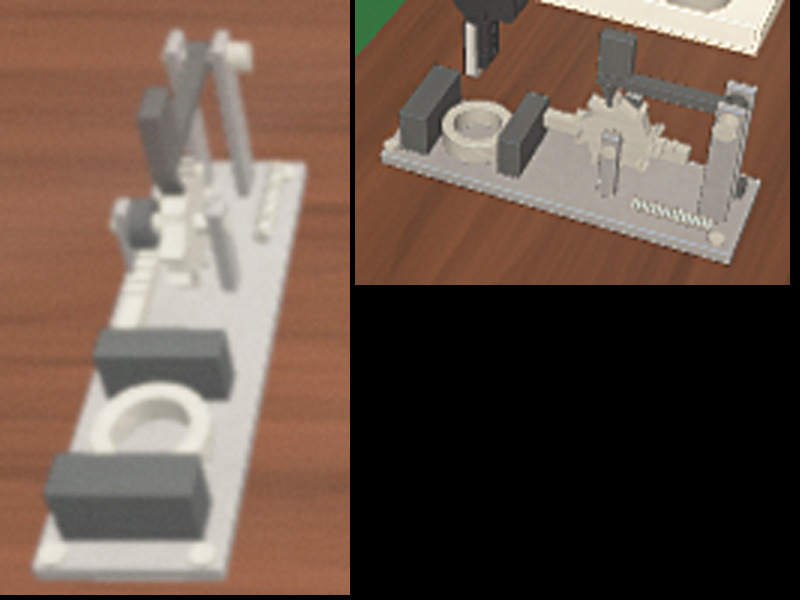

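Run:
```python
from bench import *
from h import *
c=camera('scene');d=camera('side')
print('tabtop',tri([(c,(150.1,156.6)),(d,(307.7,116.7))]))
print('tab',tri([(c,(149.6,170)),(d,(307.3,125))]))
print('ring',tri([(c,(148.7,250)),(d,(261.7,146.5))]), ray(c,(148.7,250),32),ray(d,(261.7,146.5),32))
for p in [(115.9,292.9),(168.4,293.4),(191.9,177.1)]: print(ray(c,p,12))
for p in [(230,156.7),(345,191),(354.3,165.7)]: print(ray(d,p,12))
```

```text
tabtop (array([ 553.03449354, -182.18380481,  155.8348187 ]), array([-0., -0., -0.,  0.]))
tab (array([ 554.88376535, -188.62164071,  127.2918991 ]), array([-0.3, -0.4, -0.4,  0.5]))
ring (array([ 664.1854269 , -181.86913997,   33.27945316]), array([-0.1, -0.1, -0.1,  0.1])) [ 663.33431005 -182.18579835   32.        ] [ 664.80486753 -183.70427569   32.        ]
[ 739.36693145 -223.11562842   12.        ]
[ 737.76166431 -135.29821224   12.        ]
[ 440.57720719 -141.98117563   12.        ]
[ 730.44499848 -136.94184294   12.        ]
[ 436.41609025 -141.89743597   12.        ]
[ 440.20947297 -232.66520133   12.        ]
```

```bash
python3 -m pendant '[[60,[-31,-12,0],0],[60,[-31,-12,0],0],[60,[-31,-12,0],0],[60,[-31,-12,0],0],[60,[-31,-12,0],0],[60,[-31,-12,0],0],[60,[0,0,0],7],[60,[0,0,0],7],[60,[0,0,0],7],[60,[0,0,0],7],[60,[0,0,0],7],[60,[0,0,0],7]]' 60; python3 -m pendant '[[60,[0,0,0],7],[60,[0,0,0],7],[60,[0,0,0],7],[60,[0,0,0],7],[60,[0,0,0],7],[60,[0,0,0],7],[60,[0,0,0],4.5],[60,[0,0,0],0]]'
python3 - <<'E'
from bench import *
from h import *
import cv2
s=state();print(s['ee_pos'],s['orientation'],s['q'])
c=camera('wrist');cv2.imwrite('pics/w1.png',c['img'][:,:,::-1])
print([proj(c,p) for p in [(552,-186,152),(552,-186,136),(664,-183,32)]])
E
```

```text
time_s: 1.25
ee_pos: [553.0, -185.9, 256.3]
orientation: [[0.674, 0.739, 0.0], [0.739, -0.674, 0.0], [0.0, -0.0, -1.0]]
ft_force: [-0.1, -0.7, -0.4]
width: 60.0
grasp_force: 0.0
time_s: 1.92
ee_pos: [553.1, -185.6, 256.1]
orientation: [[1.0, 0.025, -0.0], [0.025, -1.0, -0.0], [-0.0, 0.0, -1.0]]
ft_force: [-0.0, -0.4, -1.0]
width: 60.1
grasp_force: 0.0
[ 553.05732194 -185.62702046  256.13240937] [[ 9.99692135e-01  2.48096348e-02 -3.42438817e-04]
 [ 2.48095801e-02 -9.99692182e-01 -1.63267330e-04]
 [-3.46384011e-04  1.54721302e-04 -9.99999928e-01]] [ 0.10445647  0.64327012  0.24138886  1.70910859 -0.19827122  0.8134388
 -1.1098321 ]
[(np.float64(260.5623548960224), np.float64(204.9769304145096)), (np.float64(260.5264652389732), np.float64(198.43035742785509)), (np.float64(260.17491930068894), np.float64(53.64388836760486))]
```

View pics/w1.png

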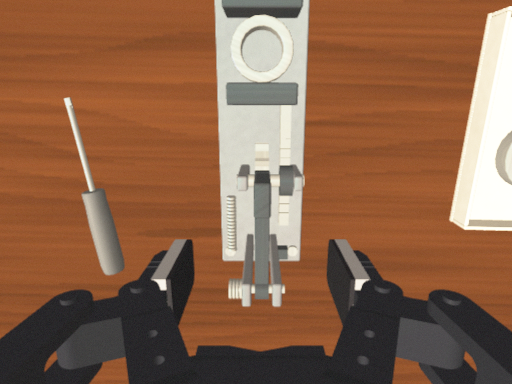

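The wrist view shows the tab top at about (262,202), against a predicted (260.6,205). The ring is at (262,48), so the tab is near (554,-186.7) and the clamp is aligned with the tool. I'll descend and grip.

```bash
python3 -m pendant '[[40,[1,1,10],0],[40,[0,0,20],0],[40,[0,0,25],0],[40,[0,0,25],0],[40,[0,0,20],0],[40,[0,0,10],0],[40,[0,0,0],0],[5,[0,0,0],0],[5,[0,0,0],0],[5,[0,0,0],0],[5,[0,0,0],0],[5,[0,0,0],0]]' 70; python3 -m pendant '[[5,[0,0,0],0],[5,[0,0,0],0],[5,[0,0,0],0]]'
python3 - <<'E'
from bench import *
import cv2
c=camera('side');a=c['img'][:,:,::-1][60:210,200:400];d=camera('wrist')['img'][:,:,::-1]
cv2.imwrite('pics/s2.png',cv2.hconcat([cv2.resize(a,(400,300),interpolation=2),cv2.resize(d,(400,300))]))
E
```

```text
time_s: 2.97
ee_pos: [554.9, -186.9, 147.5]
orientation: [[1.0, 0.026, 0.003], [0.026, -1.0, -0.0], [0.002, 0.0, -1.0]]
ft_force: [0.4, 1.3, 4.7]
width: 10.9
grasp_force: 69.0
time_s: 3.22
ee_pos: [555.0, -186.9, 147.4]
orientation: [[1.0, 0.026, 0.002], [0.026, -1.0, -0.0], [0.002, 0.0, -1.0]]
ft_force: [0.1, 1.1, 6.5]
width: 11.0
grasp_force: 69.3
```

View pics/s2.png

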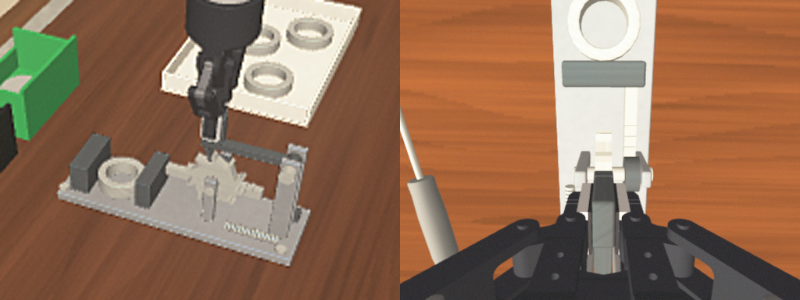

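The pads hold the tab between them (opening 11 mm, grip 69 N, crop ≈(212,140)), and the jaw is still clamped. I'll lift along the arc.

```bash
python3 -m pendant '[[5,[-0.8,0,-3],0],[5,[-0.9,0,-3],0],[5,[-1,0,-3],0],[5,[-1.1,0,-3],0],[5,[-1.2,0,-3],0],[5,[-1.3,0,-3],0],[5,[-1.4,0,-3],0],[5,[-1.5,0,-3],0],[5,[0,0,0],0],[5,[0,0,0],0],[5,[0,0,0],0],[5,[0,0,0],0]]'
cat > look.py <<'E'
import sys,cv2
from bench import *
a=camera('side')['img'][:,:,::-1][60:210,200:400];d=camera('wrist')['img'][:,:,::-1]
cv2.imwrite(f'pics/{sys.argv[1]}.png',cv2.hconcat([cv2.resize(a,(400,300),interpolation=2),cv2.resize(d,(400,300))]))
E
python3 look.py s3
```

```text
time_s: 4.32
ee_pos: [543.8, -187.2, 170.1]
orientation: [[1.0, 0.026, -0.002], [0.026, -1.0, 0.0], [-0.002, -0.001, -1.0]]
ft_force: [-1.2, 0.7, -7.4]
width: 10.4
grasp_force: 68.5
```

View pics/s3.png

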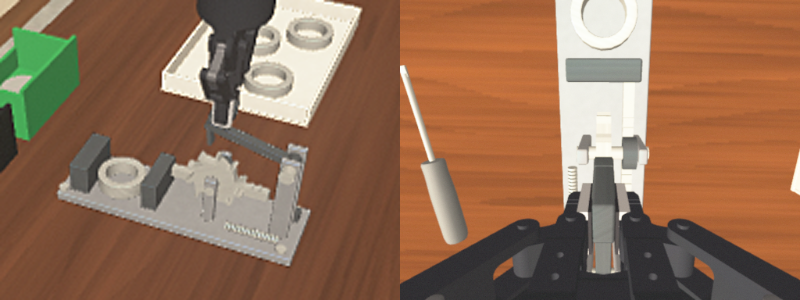

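The pawl is up (arm tilted, tab ≈(212,130)) and the jaw has started back, with a gap opening at the ring. I'll hold here.

```bash
python3 -m pendant '[[5,[0,0,0],0],[5,[0,0,0],0],[5,[0,0,0],0],[5,[0,0,0],0],[5,[0,0,0],0],[5,[0,0,0],0],[5,[0,0,0],0],[5,[0,0,0],0],[5,[0,0,0],0],[5,[0,0,0],0],[5,[0,0,0],0],[5,[0,0,0],0]]'>/dev/null
python3 -m pendant '[[5,[0,0,0],0],[5,[0,0,0],0],[5,[0,0,0],0],[5,[0,0,0],0],[5,[0,0,0],0],[5,[0,0,0],0],[5,[0,0,0],0],[5,[0,0,0],0],[5,[0,0,0],0],[5,[0,0,0],0],[5,[0,0,0],0],[5,[0,0,0],0]]'>/dev/null
python3 -m pendant '[[5,[0,0,0],0],[5,[0,0,0],0],[5,[0,0,0],0],[5,[0,0,0],0],[5,[0,0,0],0],[5,[0,0,0],0],[5,[0,0,0],0],[5,[0,0,0],0],[5,[0,0,0],0],[5,[0,0,0],0],[5,[0,0,0],0],[5,[0,0,0],0]]'>/dev/null
python3 -c "
from bench import *;import cv2;cv2.imwrite('pics/a.png',camera('wrist')['img'][:,:,::-1])"
python3 -m pendant '[[5,[0,0,0],0],[5,[0,0,0],0],[5,[0,0,0],0],[5,[0,0,0],0],[5,[0,0,0],0],[5,[0,0,0],0],[5,[0,0,0],0],[5,[0,0,0],0],[5,[0,0,0],0],[5,[0,0,0],0],[5,[0,0,0],0],[5,[0,0,0],0]]'>/dev/null
python3 -m pendant '[[5,[0,0,0],0],[5,[0,0,0],0],[5,[0,0,0],0],[5,[0,0,0],0],[5,[0,0,0],0],[5,[0,0,0],0],[5,[0,0,0],0],[5,[0,0,0],0],[5,[0,0,0],0],[5,[0,0,0],0],[5,[0,0,0],0],[5,[0,0,0],0]]'
python3 look.py s4
python3 - <<'E'
from bench import *
import cv2,numpy as np
a=cv2.imread('pics/a.png').astype(int);b=camera('wrist')['img'][:,:,::-1].astype(int)
print('diff',np.abs(a-b)[:200,180:330].mean(),np.abs(a-b)[:200,180:330].max())
E
```

```text
time_s: 9.47
ee_pos: [543.9, -187.1, 170.0]
orientation: [[1.0, 0.026, -0.002], [0.026, -1.0, 0.0], [-0.002, -0.0, -1.0]]
ft_force: [-4.6, 0.2, -9.4]
width: 10.8
grasp_force: 68.5
diff 1.1840333333333333 12
```

View pics/s4.png

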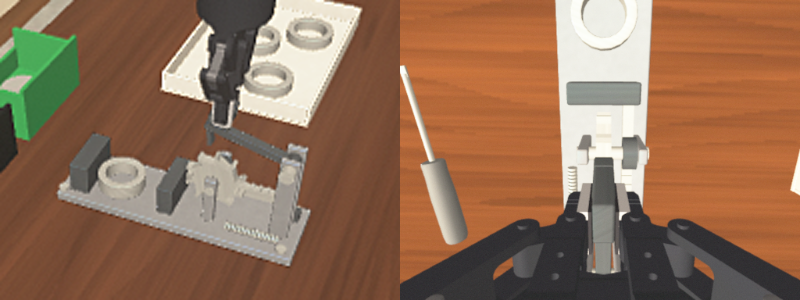

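The jaw has moved well back (face row 70 → 94 in the wrist view) and stopped: the last two frames differ only by noise. I'll lower most of the way, release and withdraw.

```bash
python3 -m pendant '[[5,[1.5,0,3],0],[5,[1.4,0,3],0],[5,[1.3,0,3],0],[5,[1.2,0,3],0],[5,[1.1,0,3],0],[5,[1,0,3],0],[5,[0,0,0],0],[40,[0,0,0],0],[40,[0,0,0],0],[40,[0,0,0],0],[40,[0,0,0],0],[40,[0,0,0],0]]'
python3 -m pendant '[[40,[0,0,0],0],[40,[0,0,-10],0],[40,[0,0,-25],0],[40,[0,0,-30],0],[40,[0,0,-30],0],[40,[0,0,-30],0],[40,[0,0,0],0],[40,[0,0,0],0],[40,[0,0,0],0]]'
python3 look.py s5
```

```text
time_s: 10.62
ee_pos: [553.0, -187.3, 152.6]
orientation: [[1.0, 0.026, 0.002], [0.026, -1.0, -0.001], [0.002, 0.001, -1.0]]
ft_force: [-0.6, 0.7, -0.8]
width: 39.8
grasp_force: 0.0
time_s: 11.37
ee_pos: [552.0, -186.7, 277.3]
orientation: [[1.0, 0.026, -0.0], [0.026, -1.0, 0.0], [-0.0, -0.0, -1.0]]
ft_force: [-1.0, -0.3, -0.5]
width: 39.9
grasp_force: 0.0
```

View pics/s5.png

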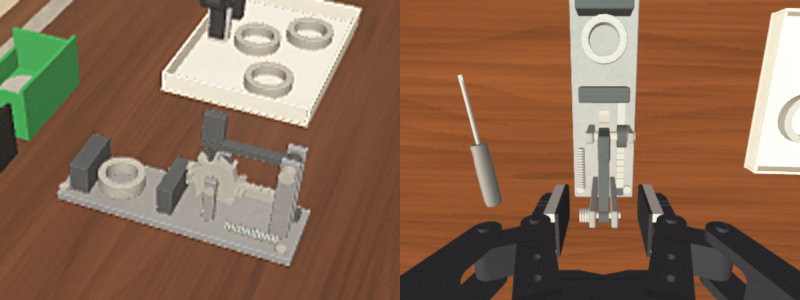

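The pawl rests on the wheel again, the jaw is fully back and the ring is where it was. The gripper is clear.

```bash
python3 -c "
from bench import *
print(close_job())"
```

```text
the job is handed in; nothing more can be done
None
```

I lifted the ring clamp's pawl and held it about 5 s until the jaw stopped moving, fully back as far as the images show. I then let the pawl drop onto the wheel; the ring stayed in place, the other clamp was not touched, and the job was handed in at about 11.5 s.

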